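Stow the pastry brush and cutter in the utensil caddy and snap its covers shut

TASK

Pack the utensil caddy for transport: put the pastry brush in its long shallow bay and the fluted round cutter that stands by the timer in its short deep bay, then press both hinged covers down until their catches snap and hold them shut. Leave the jars, the timer and the shaker standing where they are.

Things in the scene. Friction and masses are not known exactly. Their poses are not given: they have to be found in the camera images.
- caddy: Steel utensil caddy fixed to the worktop: two open bays on a 226 (x) x 246 mm (y, -130..117) foot plate, walls 45 mm high, 4 mm thick. Origin on the worktop, x along the bays, y across, z up. Each bay's 3 mm cover is hinged along its +y wall and leans to +y when open, so the short bay's open cover bars the long bay. At the middle of each bay's -y side stands a sprung catch, 30 mm wide, 50 high.
- bay_long (a point): centre of the floor of the long shallow bay (caddy's +y side), 20 mm above the worktop; inside 218 mm along caddy x, 72 mm along y, 25 mm deep; axes as the caddy's
- bay_short (a point): centre of the floor of the short deep bay (caddy's -y side), 5 mm above the worktop; inside 132 mm along caddy x, 80 mm along y, 40 mm deep; axes as the caddy's
- cover_long (a joint): angle of the long bay's cover, rad: 0 shut, 1.57 upright, up to 2.75 leaning back to the caddy's +y. Friction hinge (0.04 N m, cover 60 g): it stays where it is left, also short of the catch. Near 0.1 it meets the catch; pressed with 5 to 10 N near the free edge it passes it at 0.05 and is then held at 0.
- cover_short (a joint): angle of the short bay's cover, rad; same meaning, hinge and catch as cover_long. To shut either, lead its free edge from behind along its arc over the hinge; pushed just level, a far-back cover can bind.
- cover_long_hinge (a point): middle of the hinge line of the long cover, 47 mm above the worktop; the line runs along the caddy's x
- cover_short_hinge (a point): middle of the hinge line of the short cover, 47 mm above the worktop; the line runs along the caddy's x
- cover_long_edge (a point): middle of the free edge of the long cover (224 mm along the hinge), 80 mm from the hinge, on its outer (upper when shut) face; a 10 mm tongue beyond it enters the catch
- cover_short_edge (a point): middle of the free edge of the short cover (138 mm along the hinge), 88 mm from the hinge, on its outer (upper when shut) face; a 10 mm tongue beyond it enters the catch
- brush: Pastry brush lying flat, wooden handle and pale bristles, 190 mm long (its x) x 30 mm wide (its y) x 13 mm thick. Origin at the middle of its underside. Handle 12 mm wide from x = -95 to -7, ferrule and bristles 30 mm wide from there to +95.
- cutter: Fluted aluminium cutter ring, 62 mm across, 28 mm high; origin at the centre of its underside, z up. Treat it as solid: grip it across the outside.
- tall_jar: bystander: spice jar with a yellow cap, 42 mm across, 106 mm high, stands near the cutter; origin at the centre of its underside
- timer: bystander: round kitchen timer, 68 mm across, 60 mm high, stands near the cutter; origin at the centre of its underside
- short_jar: bystander: spice jar with a red cap, 47 mm across, 97 mm high, stands beside the brush; origin at the centre of its underside
- shaker: bystander: steel sugar shaker, 68 mm across, 92 mm high, stands near the brush; origin at the centre of its underside
There are look-alikes about, which are no part of the job. Several things look just like the brush: the one meant starts farthest from the robot's base.

How it is judged:
By the outcome, as a careful person would: the job done as asked, in the order asked, and still so for the second after the job is handed in, with the robot touching nothing.
It also fails if it takes over 72 s, if anything falls off the work surface, if the arm or the gripper's body presses on something with over 40 N, if the wrist force passes 120 N, or if a joint passes its speed limit or range.

ROBOT

A 6-joint arm with a two-finger parallel gripper is mounted at the origin on a cart in front of the work surface, level with it; the furniture and walls round the work are solid. World frame = base frame: x ahead of the robot, y to its left, z up, the work surface at z = 0. Lengths are in m, angles in rad, forces in N, time in s.
With the tool pointing down it reaches from about 0.3 to 0.825 m from the base axis. Payload 5.4 kg.
Tool frame: the origin (TCP) lies at the very end of the fingers, on their centre line; the grasp point (between the pads) lies 19 mm behind it; z points along the fingers, y is the line along which they close (so a half turn about z gives the same grasp; the last joint's range is limited). The gripper opens to 92 mm and grips with 3 to 60 N. Pads are 20 mm wide; open, the fingers measure 128 mm over their backs; the gripper's body (75 mm by 189 mm) begins 69 mm behind the grasp point.
Start: joints at [-1.434, 0.158, 1.597, -0, 1.386, -0.21], TCP at [0.195, -0.541, 0.215] pointing down, gripper open.
Joint ranges: [-2.91, 2.91], [-0.94, 2.29], [0.18, 2.7], [-1.29, 4.43], [0.17, 2.64], [-3, 3]. Speed limits (rad/s): [2.57, 2.57, 3.14, 3.14, 3.14, 3.14].

INTERFACE

Orientations are given as a unit quaternion [x, y, z, w].
In Python, from cell import env, eyes, finder gives the robot as it stands.
- The arm moves only by the tool pendant, called after ">>>" as a command line: name --argument value ..., lists and objects as JSON in quotes. Schema: {"type":"object","properties":{"ticks":{"type":"array","items":{"type":"array","items":{"type":"array","items":{"type":"number"},"minItems":5,"maxItems":5},"minItems":1,"maxItems":10},"minItems":1,"maxItems":1},"force":{"type":"number"},"only":{"type":"string"},"quiet":{"type":"boolean"},"lines":{"type":"string"}},"required":["ticks"],"additionalProperties":false}. ticks is a list that holds a single list of rows (three levels of brackets), with 1 to 10 rows, each of 5 numbers: dx, dy, dz in fractions of the full range, 1 being 500 mm, then a turn about the tool's z in shares of pi rad (1.0 is pi rad), then the finger opening in m; each row is the pose to reach, as a shift and turn from the pose commanded when the call began, along the tool's axes at that moment; what a row does not reach only later rows make up. A row lasts 1/8 s, in which the tool goes at most 0.0625 m and 0.188 rad, less where a joint would pass 70% of its speed; a pose out of reach is approached as far as the arm can. The fingers move at their own pace and stop on an object; force is the grip in N (left out, the last holds). Time passes only in rows, so rows that do not move let the fingers close. The tool returns the time, the measured TCP pose, the force, the opening and the grip force at its end. only (a regular expression) keeps the lines of the reply that match it, lines (a string "A,B") keeps lines A to B, and quiet returns only ok. Input that does not fit is refused with a message, and nothing moves.
- env.sense(): the state, without advancing time (a new reading comes with each control period).
- eyes.capture(name): name is "scene" or "top" or "wrist"; returns (picture, depth): 384x512x3 uint8, red, green, blue; 384x512 float32, m along the optical axis (not along the pixel's ray), 0 where there is no reading.
- eyes.camera_info(name): a dict with "mtx" (3x3 intrinsics, pixels), "dist_coeffs" ([k1, k2, p1, p2, k3] as OpenCV has them; the pictures are not rectified), "xyz" and "attitude" of the camera in the world. Camera axes: x right, y up, looking along -z (the intrinsics and any distortion apply to the point x, -y, -z); pixel columns grow to the right and rows downward; lengths in m; the calibration is good to about 2 mm. A picture is of the moment at which its call begins: read the wrist's pose just before it. camera_info takes no time and is no camera call; for the wrist camera it gives the pose at the moment of the call.
- env.sign_off(): hands the job in; it is judged then, once.
Trained networks look in the newest picture that a camera, given by its name, has taken for a name from the list of things; names that differ only in an ending like _2 or _b are one class to them, and where a whole thing is asked for, a point or a joint stands for the part that bears it (a point fixed in the world has none). Each returns a list of dicts, best first, with "score" (0 to 1); they miss things now and then, are a little off and sometimes report something else, mostly with a low value. They report only what shows in the picture. A call takes as long as a camera call. They do not tell look-alikes from the thing itself.
- finder.trace(thing, camera): "mask" (384x512 bool, what is visible of it) and "point" ([column, row] in pixels, amid what is visible of it).
The state is a dict: "time_s": time; "q": joint angles; "joint_velocities": joint speeds; "effort": joint torques, N m; "eef_pos": TCP position; "tcp_rot": TCP orientation; "ft_force": force on the tool from outside, world axes, zero at the start; "torque": the same for the moment, N m; "width": finger opening in m; "finger_force": force on a finger pad.
Only numpy, scipy, OpenCV 4.12 (cv2) and the standard library are available. Lean on these libraries where they do the work, as an engineer would, in place of code of your own. Each camera call takes 0.05 s, during which the arm holds its last target. There are 200 camera calls.

## Working session

There is one attempt and no reset: what is moved stays moved. The work goes in short steps, Python scripts to look and compute and a tool call to move; the robot and the scene stay as the last step left them, time stands still between calls to the robot, and variables do not carry over. Pictures are saved under pics/ and viewed, at most 14 in all, crops included, and the job is handed in when it is done.

```bash
ls; mkdir -p pics
```

Create h.py:
```python
import numpy as np,cv2
from scipy.spatial.transform import Rotation as R
from cell import env,eyes,finder
def cloud(cam,depth,info=None):
    i=info or eyes.camera_info(cam)
    h,w=depth.shape
    c,r=np.meshgrid(np.arange(w),np.arange(h))
    p=cv2.undistortPoints(np.stack([c,r],-1).reshape(-1,1,2).astype(np.float32),np.array(i['mtx'],float),np.array(i['dist_coeffs'],float)).reshape(h,w,2)
    P=np.stack([p[...,0]*depth,-p[...,1]*depth,-depth],-1)
    a=np.array(i['attitude'],float)
    M=R.from_quat(a).as_matrix() if a.size==4 else (a.reshape(3,3) if a.size==9 else None)
    W=P@M.T+np.array(i['xyz']); W[depth<=0]=np.nan
    return W
def save(n,pic,crop=None,s=1):
    p=pic[...,::-1]
    if crop: p=p[crop[1]:crop[3],crop[0]:crop[2]]
    cv2.imwrite('pics/'+n+'.png',cv2.resize(p,None,fx=s,fy=s))
```

Run:
```python
from h import *
print(env.sense())
for c in ('scene','top'):
    i=eyes.camera_info(c);print(c,i)
    p,d=eyes.capture(c);save(c,p);np.save(c+'.npy',cloud(c,d))
    for t in ('caddy','brush','cutter','cover_long','cover_short','tall_jar','timer','short_jar','shaker'):
        for o in finder.trace(t,c):
            W=np.load(c+'.npy')[o['mask']]
            print(c,t,round(o['score'],2),np.round(o['point']),o['mask'].sum(),np.round(np.nanmedian(W,0),3),np.round(np.nanpercentile(W,[2,98],axis=0),3).tolist())
```

```text
pics
{'time_s': 0.0, 'q': array([-1.43406754e+00,  1.59095711e-01,  1.59824759e+00, -1.34069604e-05,
        1.38616816e+00, -2.10106231e-01]), 'joint_velocities': array([-1.08766600e-03,  1.96982341e-04,  9.72592881e-05,  1.33782625e-03,
       -1.30607075e-04, -2.64621564e-04]), 'effort': array([ 3.06972666e-03, -3.85571265e+01, -3.22105300e+01,  7.03654555e-02,
        3.80214513e-02, -1.27040375e-04]), 'eef_pos': array([ 0.19534035, -0.54013064,  0.21358501]), 'tcp_rot': array([ 9.85000164e-01,  1.72550738e-01,  2.86075013e-05, -9.59000712e-04]), 'ft_force': array([ 0.47393929, -0.93137923, -0.5801972 ]), 'torque': array([ 0.03434766, -0.00483534, -0.00476309]), 'finger_force': 0.0, 'width': 0.09186847067694356}
scene {'mtx': array([[452.58224669,   0.        , 250.51298959],
       [  0.        , 452.58224669, 186.06853392],
       [  0.        ,   0.        ,   1.        ]]), 'dist_coeffs': array([-0.12524487,  0.        ,  0.        ,  0.        ,  0.        ]), 'xyz': array([-0.02974899,  0.9521468 ,  0.90701673]), 'attitude': array([-0.12029805,  0.43150925,  0.86693751, -0.
[... 2489 characters left out ...]
.] 290 [ 0.561 -0.446  0.046] [[0.532, -0.478, 0.01], [0.595, -0.421, 0.061]]
top cover_short 0.98 [260. 187.] 429 [ 0.533 -0.046  0.088] [[0.47, -0.077, 0.005], [0.596, -0.013, 0.135]]
top cover_short 0.61 [334. 215.] 182 [ 0.435 -0.308  0.103] [[0.418, -0.333, 0.005], [0.46, -0.295, 0.111]]
top tall_jar 0.61 [334. 216.] 184 [ 0.433 -0.307  0.102] [[0.418, -0.332, 0.001], [0.453, -0.295, 0.111]]
top timer 0.8 [368. 185.] 301 [ 0.56  -0.447  0.046] [[0.532, -0.481, 0.009], [0.593, -0.421, 0.061]]
top short_jar 0.57 [123. 163.] 249 [0.608 0.438 0.093] [[0.59, 0.424, 0.015], [0.634, 0.466, 0.104]]
top shaker 0.9 [110. 209.] 413 [0.443 0.483 0.087] [[0.416, 0.462, 0.006], [0.476, 0.524, 0.095]]
```

Run:
```python
import cv2
p=cv2.imread('pics/top.png');cv2.imwrite('pics/topc.png',cv2.resize(p[120:270,80:410],None,fx=2.4,fy=2.4,interpolation=cv2.INTER_CUBIC))
```

```text
(no output)
```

View pics/scene.png

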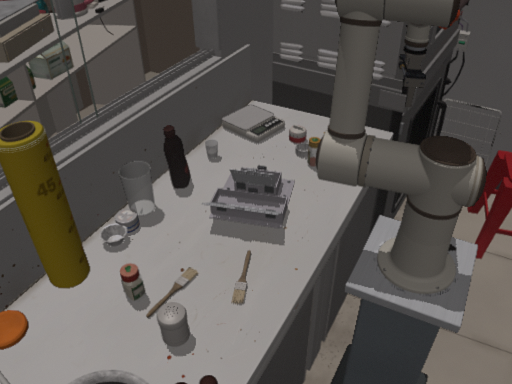

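View pics/topc.png

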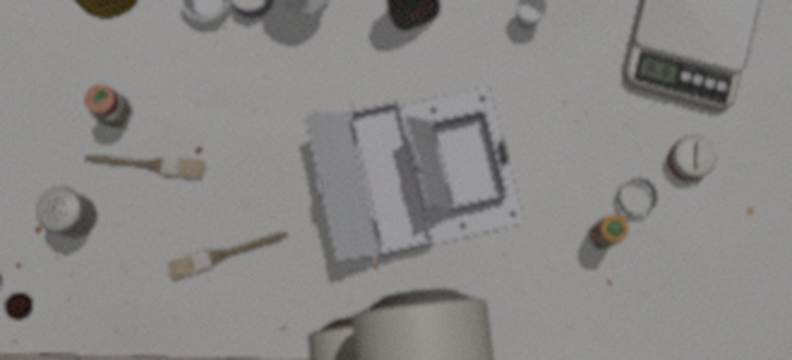

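The caddy sits mid-table at top crop (415,180), yawed about 11°. The target brush is at (145,165) between red jar and shaker; the cutter is at (637,198) between tall jar and timer. Next I fit geometry.

Run:
```python
from h import *
p,d=eyes.capture('top');W=cloud('top',d);T={}
for t in ('caddy','cutter','timer','tall_jar','brush'):
    T[t]=finder.trace(t,'top')
P=W[cv2.dilate(T['caddy'][0]['mask'].astype(np.uint8),np.ones((9,9)))>0]
P=P[~np.isnan(P).any(1)]
print(np.round(np.nanmedian(W[300:,:][:, :100].reshape(-1,3),0),3))
rim=P[(P[:,2]>.035)&(P[:,2]<.05)]
best=[]
for a in np.deg2rad(np.arange(0,25,.5)):
    y=-np.sin(a)*rim[:,0]+np.cos(a)*rim[:,1]; h=np.histogram(y,np.arange(-.35,.1,.003))[0]; 
    x=np.cos(a)*rim[:,0]+np.sin(a)*rim[:,1]; g=np.histogram(x,np.arange(.2,.8,.003))[0]
    best.append((int((h**2).sum()+(g**2).sum()),round(np.rad2deg(a),1)))
print(sorted(best)[-5:])
a=np.deg2rad(sorted(best)[-1][1])
c,s=np.cos(a),np.sin(a)
X=c*P[:,0]+s*P[:,1];Y=-s*P[:,0]+c*P[:,1]
print('a',np.rad2deg(a),'origin-frame; grid of z (mm)')
xs=np.arange(X.min(),X.max(),.012);ys=np.arange(Y.max(),Y.min(),-.006)
print('xs',np.round(xs[[0,-1]],3))
for y in ys:
    row=[]
    for x in xs:
        m=(abs(X-x)<.006)&(abs(Y-y)<.004)
        row.append('%4d'%(np.median(P[m,2])*1e3) if m.any() else '   .')
    print('%.3f'%y,''.join(row))
for t in ('cutter','timer','tall_jar','brush'):
    for o in T[t]:
        Q=W[o['mask']];Q=Q[Q[:,2]>.005]
        print(t,o['score'],np.round(cv2.minAreaRect((Q[:,:2]*1000).astype(np.float32))[0]),cv2.minAreaRect((Q[:,:2]*1000).astype(np.float32))[1:])
```

```text
[-0.137  0.958 -0.818]
[(1904, np.float64(16.0)), (1980, np.float64(15.5)), (1982, np.float64(14.0)), (1990, np.float64(14.5)), (2072, np.float64(15.0))]
a 14.999999999999998 origin-frame; grid of z (mm)
xs [0.383 0.647]
0.009    .   .   1   4   .   .   .   .   .   .   1  -1   0   .   .   .   .   .   .   .   .   .   .
0.003    .   0   1   0   0   1  -1   3   1   0   2   0   1  -2   0   0   1   0   0   0   0   4   0
-0.003    .   0   0  -1   0   4   4   4  -3   1   2   0   2   1   0   1   2   0   4   0   2  -1   3
-0.009    .   0  -2   0   1   0   0   2   0   1   2   1   0   3   2   0   0   1   0   0   0  -1   1
-0.015    .   2  -2   0  46  45  90   2  89 103 100 103  96  93  46  88   5   6  49  46   0   0   0
-0.021    1   6  90  93  94  94  92  91  91  94  94  94  93  91  90  91  93  93  94  91   .   .   0
-0.027    2   5  88  89  88  90  87  86  87  87  88  89  90  87  91  84  90  89  90  88   .   .   0
-0.033    0   5  84  85  83  84  87  82  86  84  83  85  85  87  85  83  85  84  88  84   .   1   3
-0.039    3   5  77  79  78  80  81  79  79  81  79  80  77  80  81  80  80  82  
[... 845 characters left out ...]
0  22  20  22  23  19  22  21  21  21  24  18  20  21  21  20  46   0   3
-0.099    .   .   .  19  20  21  20  18  21  20  22  20  21  20  20  21  20  21  19  19  44   0   .
-0.105    .   .   .   .   .   .   .  22  21  21  23  19  21  20  19   .  20   .   .   .   .   .   .
timer 0.55 [ 562. -451.] ((63.4097900390625, 62.380245208740234), 28.630611419677734)
tall_jar 0.6 [ 436. -314.] ((38.63743209838867, 38.958251953125), 14.744657516479492)
brush 0.63 [532. 394.] ((180.07579040527344, 24.21381950378418), 86.19400024414062)
brush 0.53 [397. 261.] ((28.445655822753906, 180.05441284179688), 20.174957275390625)
brush 0.45 [530. -23.] ((226.47154235839844, 294.2768859863281), 15.421310424804688)
```

Run:
```python
from h import *
print(env.sense()['time_s'],R.from_quat(env.sense()['tcp_rot']).as_matrix().round(3).tolist(),eyes.camera_info('wrist'))
p,d=eyes.capture('wrist');save('w0',p)
```

```text
1.3 [[0.94, 0.34, 0.0], [0.34, -0.94, 0.0], [0.0, -0.0, -1.0]] {'mtx': array([[304.48036777,   0.        , 256.92422425],
       [  0.        , 304.48036777, 190.34004838],
       [  0.        ,   0.        ,   1.        ]]), 'dist_coeffs': array([-0.05520947,  0.        ,  0.        ,  0.        ,  0.        ]), 'xyz': array([ 0.27167291, -0.51342387,  0.38422924]), 'attitude': array([-0.11751884,  0.08245633, -0.56848544,  0.81007072])}
```

View pics/w0.png

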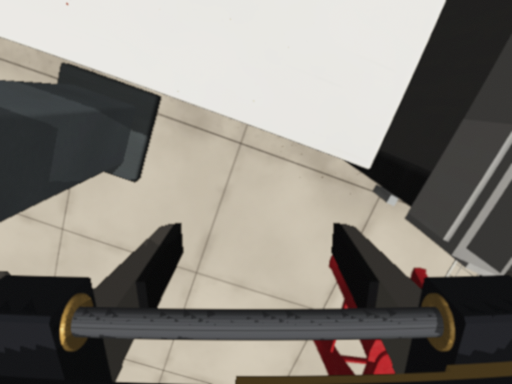

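Run:
```python
from h import *
W=np.load('top.npy');P=W[140:250,195:310].reshape(-1,3);P=P[~np.isnan(P).any(1)]
m=(P[:,2]>.04)&(P[:,0]>.38)
for lo,hi in ((.04,.14),(.04,.052)):
    rim=P[(P[:,2]>lo)&(P[:,2]<hi)&(P[:,0]>.38)]
    print(lo,cv2.minAreaRect((rim[:,:2]*1000).astype(np.float32)))
a=np.deg2rad(15);c,s=np.cos(a),np.sin(a)
X=c*P[:,0]+s*P[:,1];Y=-s*P[:,0]+c*P[:,1]
xs=np.arange(.392,.65,.010);ys=np.arange(-.010,-.32,-.006)
print('      ',''.join('%4d'%(x*1e3) for x in xs))
for y in ys:
    row=[]
    for x in xs:
        k=(abs(X-x)<.005)&(abs(Y-y)<.003)
        row.append('%4d'%(np.median(P[k,2])*1e3) if k.any() else '   .')
    print('%.3f'%y,''.join(row))
```

```text
0.04 ((529.5341186523438, -22.011215209960938), (226.6118621826172, 291.5606689453125), 15.364858627319336)
0.04 ((537.49951171875, -49.03074645996094), (226.765869140625, 235.39443969726562), 15.896356582641602)
        392 402 412 422 432 442 452 462 472 482 492 502 512 522 532 542 552 562 572 582 592 602 612 622 632 642
-0.010    1   1   1   0   3   2   1   0   0   1   0  -2  -1   8   3  -2   0   0   3   0   1   0   2   1   0   0
-0.016    0  86  95  98  90  95  89  97  97  96 104 105 104  99  92  92  92  95  91  95  96  98  95   .   .   0
-0.022    4  91  89  92  92  93  94  91  90  93  93  95  88  90  91  93  94  92  92  93  91  92  94   .   .   0
-0.028    6  89  87  88  86  87  85  84  89  86  88  87  85  87  84  87  87  86  89  87  87  88  89   .   .   2
-0.034    0  80  83  83  80  81  82  87  86  84  82  84  85  80  85  83  82  85  85  83  84  84  82   .   .   3
-0.040    4  74  73  78  79  82  78  80  79  78  78  75  81  75  80  80  78  78  77  79  79  79  81   .   .   2
-0.046    3  72  73  72  72  74  75  74  74  76  76  74  76  75  74  73  73  74  74  77  73  77  73   .
[... 4348 characters left out ...]
   5   7   6   6   4   5   2
-0.286    2   4   4   8   4  44  17  17  30  25  21  29  16  17  19  23  15  30  19   .   4   3   3   1   1   0
-0.292    4   3   4   3   3  47  42  41  42  45   .  42  46   .  44  39  43  43  39   8   2   4   6   1   4   2
-0.298    0   2   5   6   4   2   7   6   4   3  12  24   5  23   7   7   1   5   3   5   2   7   7   2   0   3
-0.304    0   5   5   0   5   2   3   4   5   7  24  50  48  16   5   3   4   6   3   4   2   4   1  -2   4   0
-0.310    0   0   4   2   1   1   6   0   0   3   3   3   3   .   3   2   3   3   3   4   4   3   3   2   0  -1
-0.316    0   2  -1  -1   2   0   1   3   3   2   1   1   1   2   1   0   2   3   3   1   1   2   2  -1   0   5
```

Add to h.py:
```python
A0=np.deg2rad(15)
def cad(x,y):  # caddy-rotated frame -> world
    c,s=np.cos(A0),np.sin(A0);return np.array([c*x-s*y,s*x+c*y])
def to(x,y,z,yaw=None):  # yaw: world direction of finger line, deg (mod 180)
    s=env.sense();M=R.from_quat(s['tcp_rot']).as_matrix()
    d=M.T@(np.array([x,y,z])-s['eef_pos'])
    t=0;cur=np.degrees(np.arctan2(M[1,1],M[0,1]))
    if yaw is not None: t=-np.radians((yaw-cur+90)%180-90)
    print('from',s['eef_pos'].round(4),'fy %.1f'%(cur),'q6 %.2f'%s['q'][5],'delta',d.round(4),'turn %.3f'%t,'alt %.3f'%(t-np.sign(t)*np.pi),'t',s['time_s'])
```

```bash
python3 -c "
from h import *
to(.507,-.377,.19,42.6);to(.507,-.377,.01,42.6)
o=finder
"
```

```text
from [ 0.1954 -0.5407  0.2146] fy -70.1 q6 -0.21 delta [ 0.3487 -0.0481  0.0246] turn 1.174 alt -1.968 t 1.35
from [ 0.1954 -0.5407  0.2146] fy -70.1 q6 -0.21 delta [ 0.3487 -0.0481  0.2046] turn 1.174 alt -1.968 t 1.35
```

Careful with the scale: shifts go in shares of 500 mm and turns go in shares of pi rad. That gives: 0.349 m / 0.5 = 0.698, 0.3 m / 0.5 = 0.6, 1.174 rad / 3.1416 = 0.3737.

>>> pendant --ticks '[[[0.12, -0.016, 0.008, 0.0573, 0.092], [0.24, -0.032, 0.016, 0.1146, 0.092], [0.36, -0.048, 0.024, 0.1719, 0.092], [0.48, -0.064, 0.032, 0.2292, 0.092], [0.6, -0.08, 0.04, 0.2865, 0.092], [0.698, -0.096, 0.05, 0.3438, 0.092], [0.698, -0.096, 0.05, 0.3737, 0.092], [0.698, -0.096, 0.05, 0.3737, 0.092]]]' --force 20

```text
time_s: 2.35
eef_pos: [0.5078, -0.3765, 0.1893]
tcp_rot: [0.916, -0.401, -0.0, 0.0]
ft_force: [-0.5, -0.1, -0.6]
width: 0.0918
finger_force: 0.0
```

Run:
```python
from h import *
i=eyes.camera_info('wrist');p,d=eyes.capture('wrist');W=cloud('wrist',d,i);save('w1',p)
for t in ('cutter','timer','tall_jar'):
    for o in finder.trace(t,'wrist'):
        Q=W[o['mask']];Q=Q[Q[:,2]>.005]
        if len(Q)<5: continue
        c,r=cv2.minEnclosingCircle((Q[:,:2]*1000).astype(np.float32))
        print(t,round(o['score'],2),np.round(o['point']),len(Q),np.round(c),r,np.round(np.nanpercentile(Q,[2,98],axis=0),3).tolist())
to(.507,-.377,.01,42.6)
```

```text
cutter 0.65 [259. 199.] 547 [ 502. -371.] 30.38359260559082 [[0.473, -0.396, 0.006], [0.529, -0.342, 0.029]]
timer 0.78 [271.  87.] 3519 [ 563. -455.] 33.6768798828125 [[0.534, -0.484, 0.037], [0.592, -0.425, 0.06]]
timer 0.56 [263. 199.] 655 [ 501. -371.] 30.45433235168457 [[0.473, -0.399, 0.006], [0.53, -0.342, 0.029]]
tall_jar 0.67 [266. 265.] 2667 [ 440. -316.] 21.229393005371094 [[0.424, -0.336, 0.01], [0.461, -0.3, 0.106]]
from [ 0.5067 -0.3776  0.1898] fy -137.4 q6 1.57 delta [-0.0003 -0.0006  0.1798] turn 0.000 alt -3.141 t 2.55
```

View pics/w1.png

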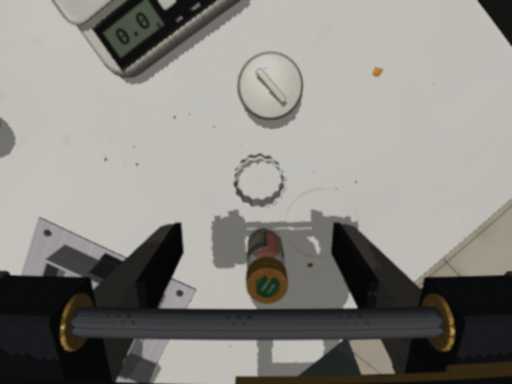

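The cutter ring is at (260,180) between timer (270,87) and jar (266,265). Fingers will clear both along that axis.

Run:
```python
from h import *
for k in range(2):
    i=eyes.camera_info('wrist');p,d=eyes.capture('wrist');W=cloud('wrist',d,i)
    Q=W[145:215,225:295].reshape(-1,3);Q=Q[(Q[:,2]>.02)&(Q[:,2]<.035)]
    c,r=cv2.minEnclosingCircle((Q[:,:2]*1000).astype(np.float32));print(len(Q),c,r,np.percentile(Q,[1,99],axis=0).round(3).tolist())
c=np.array(c)/1e3
to(c[0],c[1],.008,42.6)
```

```text
428 (501.296142578125, -370.5648193359375) 31.080345153808594 [[0.472, -0.4, 0.021], [0.531, -0.341, 0.03]]
422 (501.30224609375, -370.3197021484375) 31.16681671142578 [[0.472, -0.4, 0.02], [0.531, -0.341, 0.03]]
from [ 0.5068 -0.3776  0.1898] fy -137.4 q6 1.57 delta [-0.0091 -0.0009  0.1818] turn -0.000 alt 3.141 t 2.65
```

Scaled: 0.181 m / 0.5 = 0.362, 0.12 m / 0.5 = 0.24.

>>> pendant --ticks '[[[-0.018, -0.002, 0.12, 0, 0.092], [-0.018, -0.002, 0.24, 0, 0.092], [-0.018, -0.002, 0.33, 0, 0.092], [-0.018, -0.002, 0.362, 0, 0.092], [-0.018, -0.002, 0.362, 0, 0.05], [-0.018, -0.002, 0.362, 0, 0.05], [-0.018, -0.002, 0.362, 0, 0.05]]]' --force 25

```text
time_s: 3.52
eef_pos: [0.5032, -0.371, 0.0109]
tcp_rot: [0.916, -0.402, 0.002, 0.001]
ft_force: [-0.8, -0.2, -0.2]
width: 0.064
finger_force: 0.2
```

>>> pendant --ticks '[[[0, 0, 0, 0, 0.05], [0, 0, -0.12, 0, 0.05], [0, 0, -0.24, 0, 0.05], [0, 0, -0.24, 0, 0.05]]]' --force 25

```text
time_s: 4.03
eef_pos: [0.5051, -0.3729, 0.1358]
tcp_rot: [0.916, -0.402, 0.006, 0.003]
ft_force: [0.3, 0.6, -0.4]
width: 0.0586
finger_force: 25.0
```

```bash
python3 -c "
from h import *
to(*cad(.508,-.25),.13,15)
"
```

```text
from [ 0.5051 -0.3729  0.1358] fy -137.4 q6 1.57 delta [-0.1595 -0.215   0.0038] turn 0.482 alt -2.660 t 4.025
```

Scaled: -0.215 m / 0.5 = -0.43, -0.16 m / 0.5 = -0.32, 0.482 rad / 3.1416 = 0.1534.

>>> pendant --ticks '[[[-0.064, -0.086, 0, 0.0318, 0.05], [-0.128, -0.172, 0, 0.0637, 0.05], [-0.192, -0.258, 0, 0.0955, 0.05], [-0.256, -0.344, 0, 0.1273, 0.05], [-0.32, -0.43, 0, 0.1534, 0.05], [-0.32, -0.43, 0, 0.1534, 0.05], [-0.32, -0.43, 0, 0.1534, 0.05]]]'

```text
time_s: 4.9
eef_pos: [0.5514, -0.1066, 0.1279]
tcp_rot: [0.794, -0.608, -0.0, 0.0]
ft_force: [-0.2, 0.7, -0.4]
width: 0.0588
finger_force: 25.0
```

```bash
python3 - <<'E'
from h import *
to(*cad(.508,-.25),.018,15)
i=eyes.camera_info('wrist');p,d=eyes.capture('wrist');W=cloud('wrist',d,i);save('w2',p);np.save('w2.npy',W)
E
```

```text
from [ 0.5514 -0.1066  0.1279] fy -165.0 q6 2.47 delta [ 0.0043 -0.0031  0.1099] turn 0.001 alt -3.141 t 4.9
```

View pics/w2.png

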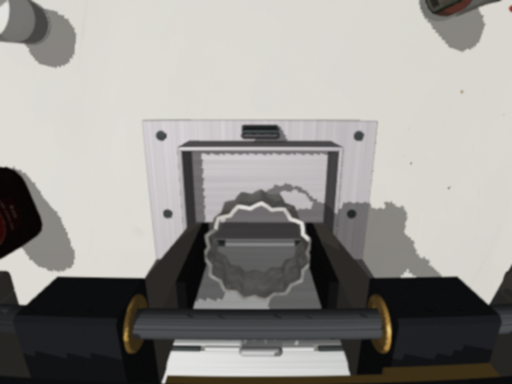

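The cutter is held above the short bay (rim at cols 180–342, far wall row 147), yaw well aligned. I'll refine the bay centre from this depth.

Run:
```python
from h import *
W=np.load('w2.npy')
c,s=np.cos(A0),np.sin(A0)
X=c*W[...,0]+s*W[...,1];Y=-s*W[...,0]+c*W[...,1];Z=W[...,2]
m=(Z>.042)&(Z<.049)
w=np.zeros_like(m);w[140:155,175:350]=1
k=m&w;print('y wall',np.percentile(Y[k],[2,50,98]),'slope',np.polyfit(X[k],Y[k],1))
for n,(a,b) in {'L':(170,210),'R':(315,350)}.items():
    w=np.zeros_like(m);w[155:200,a:b]=1;k=m&w
    print(n,k.sum(),np.percentile(X[k],[2,50,98]),np.percentile(Z[k],[50]))
m=(Z>.049)&(Z<.06);w[:]=0;w[115:145,230:290]=1;k=m&w;print('catch',k.sum(),np.percentile(X[k],[2,98]),np.percentile(Y[k],[2,98]))
k=(Z<.012)&(Z>.002);w[:]=0;w[118:126,150:370]=1;k&=w;print('plate',np.percentile(Y[k],[1,50]))
```

```text
y wall [-0.28966151 -0.28754871 -0.28409727] slope [-0.00373897 -0.28575555]
L 223 [0.56855673 0.57024165 0.57254098] [0.04429155]
R 223 [0.43340443 0.43559025 0.43738013] [0.04412485]
catch 170 [0.48936529 0.51748811] [-0.30367334 -0.29789474]
plate [-0.30885522 -0.30660673]
```

Scaled: 0.11 m / 0.5 = 0.22, 0.002 m / 0.5 = 0.004.

>>> pendant --ticks '[[[0.002, 0.004, 0.1, 0, 0.05], [0.002, 0.004, 0.18, 0, 0.05], [0.002, 0.004, 0.218, 0, 0.05], [0.002, 0.004, 0.22, 0, 0.05], [0.002, 0.004, 0.22, 0, 0.075], [0.002, 0.004, 0.22, 0, 0.075], [0.002, 0.004, 0.14, 0, 0.075], [0.002, 0.004, 0.02, 0, 0.075], [0.002, 0.004, -0.06, 0, 0.075]]]'

```text
time_s: 6.08
eef_pos: [0.5516, -0.1083, 0.1629]
tcp_rot: [0.793, -0.609, 0.003, -0.001]
ft_force: [0.4, 0.0, -0.5]
width: 0.0748
finger_force: 0.0
```

```bash
python3 - <<'E'
from h import *
s=env.sense();print(s['ft_force'].round(1))
p,d=eyes.capture('top');W=cloud('top',d)
for o in finder.trace('cutter','top'):
    print(o['score'],o['point'],np.nanmedian(W[o['mask']],0).round(3))
i=eyes.camera_info('wrist');p,d=eyes.capture('wrist');W=cloud('wrist',d,i);save('w3',p)
c,s=np.cos(A0),np.sin(A0)
for o in finder.trace('cutter','wrist'):
    Q=W[o['mask']];q=np.nanmedian(Q,0)
    print(o['score'],o['point'],q.round(3),c*q[0]+s*q[1],-s*q[0]+c*q[1],np.nanpercentile(Q[:,2],[3,97]).round(3))
E
```

```text
[ 0.4  0.  -0.5]
0.6 [261.3, 204.0] [ 0.549 -0.09   0.025] 0.5072586036736673 -0.22875864274759508 [0.008 0.034]
```

Cutter sits on the bay floor. Now swing the short cover over to about 0.4 rad, without latching, to clear the long bay.

Scaled: -0.132 m / 0.5 = -0.264, -0.12 m / 0.5 = -0.24.

>>> pendant --ticks '[[[-0.12, 0, 0, 0, 0.0], [-0.24, 0, 0, 0, 0.0], [-0.264, 0, 0.06, 0, 0.0], [-0.264, 0, 0.102, 0, 0.0], [-0.214, 0, 0.102, 0, 0.0], [-0.164, 0, 0.102, 0, 0], [-0.112, 0, 0.092, 0, 0], [-0.06, 0, 0.102, 0, 0], [-0.024, 0, 0.122, 0, 0], [0.004, 0, 0.153, 0, 0]]]' --force 10

```text
time_s: 7.52
eef_pos: [0.5504, -0.1102, 0.0805]
tcp_rot: [0.793, -0.609, -0.001, 0.0]
ft_force: [-0.5, 0.2, 1.1]
width: 0.0003
finger_force: 0.3
```

Run:
```python
from h import *
p,d=eyes.capture('scene');W=cloud('scene',d)
c,s=np.cos(A0),np.sin(A0)
for n in('cover_short','cover_long'):
  for o in finder.trace(n,'scene')[:1]:
    Q=W[o['mask']]; print(n,o['score'],o['point'],np.nanpercentile(Q[:,2],[3,50,97]).round(3),np.nanpercentile(-s*Q[:,0]+c*Q[:,1],[3,97]).round(3))
save('s2',p,(170,90,340,240),4)
```

```text
cover_long 0.53 [248.1, 209.3] [0.031 0.079 0.103] [-0.082 -0.009]
```

View pics/s2.png

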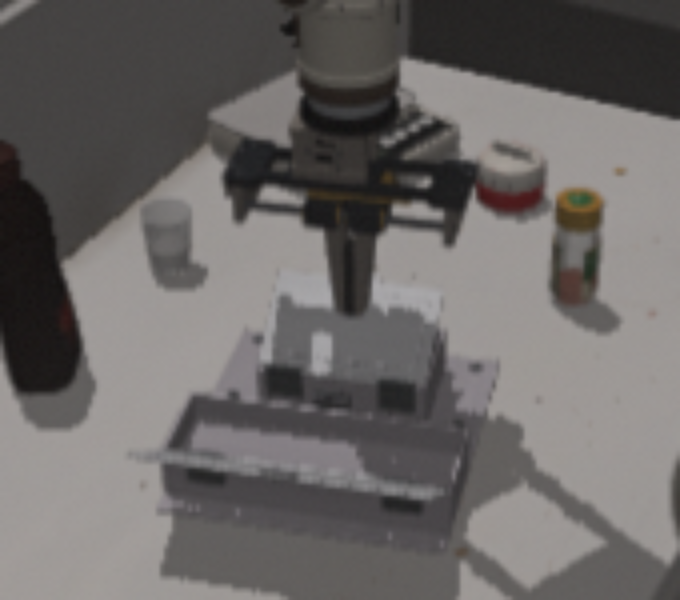

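Short cover now is partly closed. I press it a little further, then go to the brush.

Scaled: -0.14 m / 0.5 = -0.28, 0.003 m / 0.5 = 0.006.

>>> pendant --ticks '[[[0.006, 0, 0.016, 0, 0], [0.006, 0, 0.016, 0, 0], [0, 0, -0.1, 0, 0.06], [0, 0, -0.2, 0, 0.06], [0, 0, -0.28, 0, 0.06]]]'

```text
time_s: 8.3
eef_pos: [0.5513, -0.1096, 0.225]
tcp_rot: [0.793, -0.609, 0.001, -0.0]
ft_force: [0.1, -0.8, 0.6]
width: 0.0281
finger_force: 0.0
```

```bash
python3 -c "
from h import *
to(.52,.35,.22,-5)"
```

```text
from [ 0.5513 -0.1096  0.225 ] fy -165.0 q6 2.47 delta [-0.452  -0.0889  0.0044] turn 0.350 alt -2.792 t 8.3
```

Scaled: -0.452 m / 0.5 = -0.904, -0.4 m / 0.5 = -0.8, -1.8 rad / 3.1416 = -0.573.

>>> pendant --ticks '[[[-0.1, -0.02, 0, -0.0573, 0.06], [-0.2, -0.04, 0, -0.1146, 0.06], [-0.3, -0.06, 0, -0.1719, 0.06], [-0.4, -0.08, 0, -0.2292, 0.06], [-0.5, -0.1, 0, -0.2865, 0.06], [-0.6, -0.12, 0, -0.3438, 0.06], [-0.7, -0.14, 0, -0.4011, 0.06], [-0.8, -0.16, 0, -0.4584, 0.06], [-0.904, -0.178, 0, -0.5157, 0.06], [-0.904, -0.178, 0, -0.573, 0.06]]]'

```text
time_s: 9.55
eef_pos: [0.5184, 0.3536, 0.2222]
tcp_rot: [0.969, 0.248, 0.0, -0.0]
ft_force: [0.7, 0.3, 0.8]
width: 0.0596
finger_force: 0.0
```

>>> pendant --ticks '[[[0, 0, 0, -0.0573, 0.06], [0, 0, 0, -0.1146, 0.06], [0, 0, 0, -0.1719, 0.06], [0, 0, 0, -0.2292, 0.06], [0, 0, 0, -0.2865, 0.06], [0, 0, 0, -0.3151, 0.06], [0, 0, 0, -0.3151, 0.06]]]'

```text
time_s: 10.42
eef_pos: [0.5196, 0.3502, 0.2224]
tcp_rot: [0.738, 0.674, 0.0, 0.0]
ft_force: [0.3, -0.1, -0.0]
width: 0.06
finger_force: 0.0
```

Run:
```python
from h import *
i=eyes.camera_info('wrist');p,d=eyes.capture('wrist');W=cloud('wrist',d,i);save('w4',p)
np.save('w4.npy',W)
for n in('brush','short_jar','shaker'):
  for o in finder.trace(n,'wrist'):
    Q=W[o['mask']];Q=Q[Q[:,2]>.004]
    if len(Q)<5: continue
    print(n,round(o['score'],2),np.round(o['point']),cv2.minAreaRect((Q[:,:2]*1000).astype(np.float32)),np.nanpercentile(Q,[3,97],axis=0).round(3).tolist())
to(.53,.365,.003,-5)
```

```text
brush 0.58 [160. 205.] ((398.49957275390625, 259.38055419921875), (30.335468292236328, 183.13906860351562), 20.342248916625977) [[0.361, 0.183, 0.006], [0.428, 0.343, 0.012]]
shaker 0.93 [172.  40.] ((448.32916259765625, 493.1903381347656), (67.03411865234375, 64.98934936523438), 42.812835693359375) [[0.422, 0.463, 0.02], [0.479, 0.521, 0.092]]
from [0.5197 0.3499 0.2222] fy -5.2 q6 0.49 delta [0.0159 0.0088 0.2192] turn -0.004 alt 3.138 t 10.625
```

View pics/w4.png

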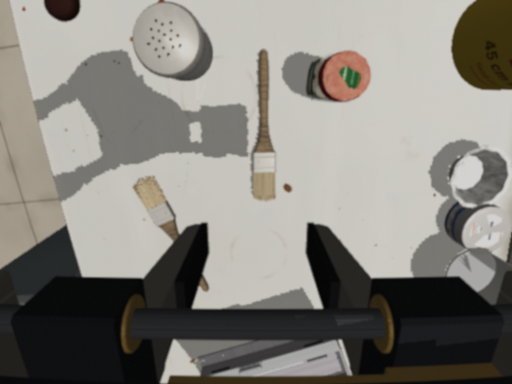

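The target brush is at cols 252–276, rows 48–200 (ferrule at (264,162)), between shaker and red jar; the one at (160,205) is the look-alike.

Run:
```python
from h import *
W=np.load('w4.npy');m=np.zeros(W.shape[:2],bool);m[44:204,248:280]=1
m&=(W[...,2]>.006)&(W[...,2]<.025)
Q=W[m];r=cv2.minAreaRect((Q[:,:2]*1000).astype(np.float32));print(r,np.median(Q[:,2]))
vx,vy,x0,y0=cv2.fitLine((Q[:,:2]).astype(np.float32),cv2.DIST_L2,0,.01,.01).ravel()
if vy>0: vx,vy=-vx,-vy   # towards bristles (-y)
t=(Q[:,:2]-[x0,y0])@[vx,vy];lo,hi=np.percentile(t,[.3,99.7]);mid=np.array([x0,y0])+(lo+hi)/2*np.array([vx,vy])
print('len',hi-lo,'mid',mid,'ax deg',np.degrees(np.arctan2(vy,vx)))
g=mid+.027*np.array([vx,vy]);print('grip',g)
to(*g,.003,np.degrees(np.arctan2(vy,vx))+90)
```

```text
((531.5326538085938, 394.8039245605469), (187.09970092773438, 28.06085205078125), 85.79525756835938) 0.01046499996954478
len 0.1835944072826619 mid [0.53226295 0.39513206] ax deg -94.59851
grip [0.53009827 0.36821897]
from [0.5197 0.3499 0.2222] fy -5.2 q6 0.49 delta [0.0192 0.0086 0.2192] turn -0.011 alt 3.131 t 10.625
```

Scaled: 0.218 m / 0.5 = 0.436, 0.21 m / 0.5 = 0.42, -0.01 rad / 3.1416 = -0.0032.

>>> pendant --ticks '[[[0.038, 0.0172, 0.12, -0.0032, 0.06], [0.038, 0.0172, 0.24, -0.0032, 0.06], [0.038, 0.0172, 0.36, -0.0032, 0.06], [0.038, 0.0172, 0.42, -0.0032, 0.06], [0.038, 0.0172, 0.436, -0.0032, 0.06], [0.038, 0.0172, 0.436, -0.0032, 0.02], [0.038, 0.0172, 0.436, -0.0032, 0.02], [0.038, 0.0172, 0.436, -0.0032, 0.02]]]' --force 20

```text
time_s: 11.62
eef_pos: [0.5313, 0.3685, 0.0059]
tcp_rot: [0.735, 0.678, 0.001, 0.0]
ft_force: [-0.6, 0.6, 0.6]
width: 0.0319
finger_force: 0.2
```

>>> pendant --ticks '[[[0, 0, 0, 0, 0.02], [0, 0, -0.12, 0, 0.02], [0, 0, -0.24, 0, 0.02], [0, 0, -0.34, 0, 0.02], [0, 0, -0.34, 0, 0.02]]]'

```text
time_s: 12.25
eef_pos: [0.5331, 0.3694, 0.1804]
tcp_rot: [0.735, 0.678, 0.005, 0.002]
ft_force: [-0.5, 0.6, -0.7]
width: 0.0292
finger_force: 20.0
```

Run:
```python
from h import *
i=eyes.camera_info('wrist');p,d=eyes.capture('wrist');W=cloud('wrist',d,i);save('w5',p)
to(*cad(.503,-.1205),.16,105)
```

```text
from [0.5314 0.3686 0.1767] fy -4.6 q6 0.50 delta [-0.3548  0.014   0.0159] turn 1.229 alt -1.913 t 12.3
```

View pics/w5.png

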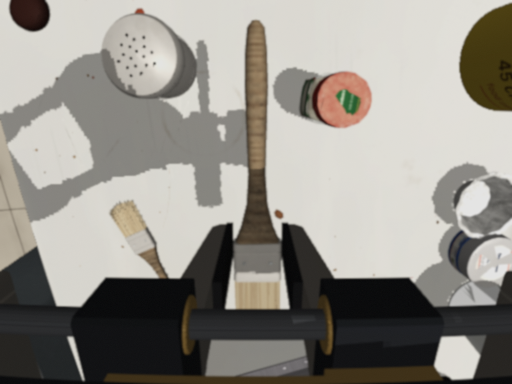

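Brush held firmly, but by its 30 mm ferrule the fingers would nearly fill the 72 mm bay; I'll set it down in open space and regrip the 12 mm handle.

Scaled: 0.17 m / 0.5 = 0.34, 0.169 m / 0.5 = 0.338.

>>> pendant --ticks '[[[-0.12, 0.028, 0.02, 0, 0.02], [-0.24, 0.058, 0.1, 0, 0.02], [-0.254, 0.058, 0.22, 0, 0.02], [-0.254, 0.058, 0.31, 0, 0.02], [-0.254, 0.058, 0.338, 0, 0.02], [-0.254, 0.058, 0.34, 0, 0.02], [-0.254, 0.058, 0.34, 0, 0.06], [-0.254, 0.058, 0.34, 0, 0.06], [-0.254, 0.058, 0.26, 0, 0.06], [-0.15, 0.058, 0.24, 0, 0.06]]]'

```text
time_s: 13.55
eef_pos: [0.5555, 0.2898, 0.0572]
tcp_rot: [0.736, 0.677, 0.002, 0.001]
ft_force: [1.3, 0.5, -0.1]
width: 0.0598
finger_force: 0.0
```

>>> pendant --ticks '[[[0, 0, 0.1, 0, 0.06], [0, 0, 0.1, 0, 0.0], [0, 0, 0.1, 0, 0], [0, 0, 0.1, 0, 0], [0, 0, 0.1, 0, 0], [0, 0, 0.04, 0, 0], [0, 0, -0.08, 0, 0], [0, 0, -0.2, 0, 0], [0, 0, -0.2, 0, 0]]]' --force 20

```text
time_s: 14.68
eef_pos: [0.557, 0.2921, 0.1614]
tcp_rot: [0.735, 0.678, 0.006, 0.003]
ft_force: [0.5, 0.9, 0.6]
width: 0.0004
finger_force: 0.0
```

Run:
```python
from h import *
i=eyes.camera_info('wrist');p,d=eyes.capture('wrist');W=cloud('wrist',d,i);save('w6',p)
for o in finder.trace('brush','wrist'): print(o['score'],o['point'],o['mask'].sum(),np.nanmedian(W[o['mask']],0))
to(*cad(.528,-.1205),.16,105)
```

```text
0.89 [101.0, 188.0] 2794 [0.38915231 0.29610549 0.01007811]
0.72 [250.9, 172.8] 1323 [0.55258298 0.30158625 0.00986624]
from [0.5532 0.2908 0.1547] fy -4.6 q6 0.37 delta [-0.2707  0.0097 -0.0054] turn 1.229 alt -1.913 t 14.775
```

View pics/w6.png

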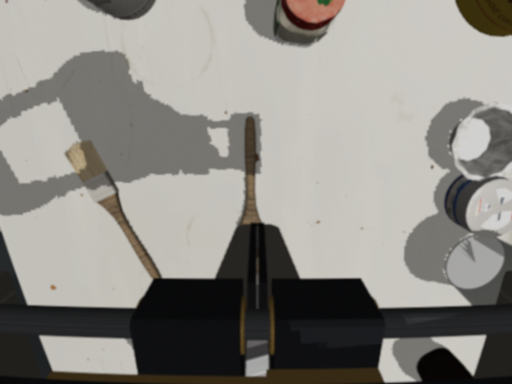

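The grip missed; the brush still lies at cols 245–258 (handle tip (250,120)). Measure the handle.

Run:
```python
from h import *
i=eyes.camera_info('wrist');p,d=eyes.capture('wrist');W=cloud('wrist',d,i)
m=np.zeros(W.shape[:2],bool);m[112:222,238:268]=1
fl=np.nanmedian(W[120:220,270:330,2]);print('table z',fl)
m&=(W[...,2]>.006)&(W[...,2]<.025)
Q=W[m]
for r in range(115,222,12):
    k=np.zeros_like(m);k[r:r+12]=1;q=W[m&k]
    if len(q): print(r,len(q),np.median(q,0).round(4),q[:,2].max().round(4))
vx,vy,x0,y0=cv2.fitLine((Q[:,:2]).astype(np.float32),cv2.DIST_L2,0,.01,.01).ravel();print(np.degrees(np.arctan2(vy,vx)),x0,y0)
to(.553,.2908,.004,-4.6)
```

```text
table z -0.0004166114176328839
115 109 [0.5565 0.3512 0.0096] 0.0119
127 139 [0.5557 0.3395 0.0104] 0.0127
139 142 [0.5544 0.3275 0.0103] 0.0124
151 133 [0.5537 0.3152 0.0104] 0.0123
163 122 [0.5524 0.3024 0.0101] 0.0118
175 118 [0.5514 0.2892 0.0097] 0.0126
187 111 [0.5505 0.2753 0.0096] 0.0117
199 138 [0.5494 0.2617 0.0098] 0.0125
211 188 [0.5484 0.248  0.0101] 0.0123
85.46202 0.5522674 0.29882827
from [0.5522 0.2905 0.1529] fy -4.6 q6 0.37 delta [0.0004 0.0011 0.1489] turn 0.000 alt -3.141 t 14.825
```

Careful with the scale: shifts go in shares of 500 mm and turns go in shares of pi rad. That gives: 0.15 m / 0.5 = 0.3, -0.003 m / 0.5 = -0.006.

>>> pendant --ticks '[[[0, 0, 0.12, 0, 0.06], [0, 0, 0.22, 0, 0.06], [-0.006, 0, 0.28, 0, 0.06], [-0.006, 0, 0.3, 0, 0.06], [-0.006, 0, 0.3, 0, 0.06]]]' --force 20

```text
time_s: 15.45
eef_pos: [0.5511, 0.2877, 0.0029]
tcp_rot: [0.735, 0.678, -0.002, -0.001]
ft_force: [0.7, 0.7, 0.2]
width: 0.0481
finger_force: 0.0
```

>>> pendant --ticks '[[[0, 0, 0, 0, 0.0], [0, 0, 0, 0, 0], [0, 0, 0, 0, 0], [0, 0, 0, 0, 0], [0, 0, 0, 0, 0]]]' --force 20

```text
time_s: 16.08
eef_pos: [0.5529, 0.2879, 0.0042]
tcp_rot: [0.735, 0.678, 0.0, 0.0]
ft_force: [-0.7, 0.2, 0.2]
width: 0.0103
finger_force: 20.0
```

Scaled: -0.15 m / 0.5 = -0.3, -0.1 m / 0.5 = -0.2.

>>> pendant --ticks '[[[0, 0, -0.1, 0, 0], [0, 0, -0.2, 0, 0], [0, 0, -0.3, 0, 0], [0, 0, -0.3, 0, 0]]]'

```text
time_s: 16.58
eef_pos: [0.556, 0.289, 0.1597]
tcp_rot: [0.735, 0.678, 0.005, 0.002]
ft_force: [-0.2, -0.3, -0.1]
width: 0.0107
finger_force: 20.0
```

```bash
python3 -c "
from h import *
to(*cad(.531,-.1205),.155,105)"
```

```text
from [0.556  0.289  0.1597] fy -4.6 q6 0.37 delta [-0.2681  0.0095  0.0038] turn 1.229 alt -1.913 t 16.575
```

Scaled: -0.268 m / 0.5 = -0.536, -0.24 m / 0.5 = -0.48, 1.229 rad / 3.1416 = 0.3912.

>>> pendant --ticks '[[[-0.08, 0.004, 0, 0.0573, 0], [-0.16, 0.006, 0, 0.1146, 0], [-0.24, 0.01, 0, 0.1719, 0], [-0.32, 0.014, 0, 0.2292, 0], [-0.4, 0.016, 0, 0.2865, 0], [-0.48, 0.018, 0, 0.3438, 0], [-0.536, 0.019, 0, 0.3912, 0], [-0.536, 0.019, 0, 0.3912, 0], [-0.536, 0.019, 0, 0.3912, 0]]]'

```text
time_s: 17.7
eef_pos: [0.5403, 0.0208, 0.1532]
tcp_rot: [0.991, 0.132, -0.001, -0.001]
ft_force: [-0.0, 0.0, 0.3]
width: 0.0107
finger_force: 20.0
```

Run:
```python
from h import *
i=eyes.camera_info('wrist');p,d=eyes.capture('wrist');W=cloud('wrist',d,i);save('w7',p);np.save('w7.npy',W)
to(*cad(.531,-.1205),.025,105)
```

```text
from [0.5405 0.0211 0.1534] fy -74.9 q6 1.12 delta [0.0036 0.0011 0.1284] turn 0.002 alt -3.139 t 17.75
```

View pics/w7.png

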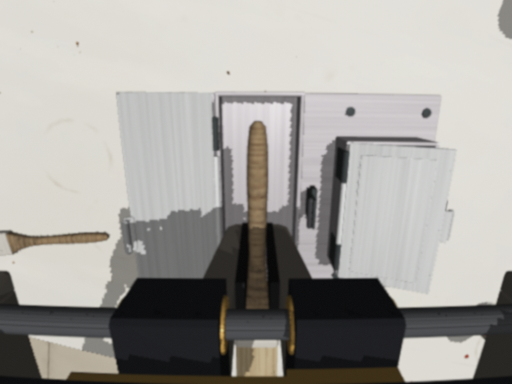

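The brush handle (tip (258,125)) is above the open long bay (cols 220–300), short cover resting partly open at right. Refine against the walls.

Run:
```python
from h import *
W=np.load('w7.npy');c,s=np.cos(A0),np.sin(A0)
X=c*W[...,0]+s*W[...,1];Y=-s*W[...,0]+c*W[...,1];Z=W[...,2]
def st(n,r,lo,hi):
    k=np.zeros(Z.shape,bool);k[r[1]:r[3],r[0]:r[2]]=1;k&=(Z>lo)&(Z<hi)
    if k.sum()>5: print(n,k.sum(),'x',np.percentile(X[k],[2,50,98]).round(4),'y',np.percentile(Y[k],[2,50,98]).round(4),'z',np.percentile(Z[k],[3,50,97]).round(4))
st('endwall',(225,85,295,105),.04,.05);st('right wall',(292,105,308,200),.04,.05);st('left',(212,105,226,200),.04,.05)
st('handle',(240,115,275,200),.13,.2)
st('floor',(228,110,246,200),.01,.03)
st('short cover',(345,150,460,290),.045,.1)
st('long cover',(118,100,215,200),.03,.12)
st('catchL',(303,180,320,230),.04,.06)
k=np.zeros(Z.shape,bool);k[150:290,350:450]=1;k&=(Z>.05)&(Z<.1);f=np.polyfit(Y[k],Z[k],1);print('short ang',-np.arctan(f[0]), 'z=.047 at y',(.0485-f[1])/f[0])
k[:]=0;k[100:200,125:210]=1;k&=(Z>.05)&(Z<.12);f=np.polyfit(Y[k],Z[k],1);print('long ang',np.pi-np.arctan(f[0]),(.047-f[1])/f[0])
```

```text
endwall 343 x [0.6128 0.6146 0.6163] y [-0.1512 -0.1214 -0.0925] z [0.0428 0.0442 0.0454]
right wall 445 x [0.5187 0.5636 0.6029] y [-0.1611 -0.1589 -0.1572] z [0.0413 0.0442 0.0456]
left 678 x [0.5191 0.5578 0.6026] y [-0.086  -0.0831 -0.0783] z [0.0415 0.0484 0.0498]
handle 1581 x [0.5554 0.5756 0.5963] y [-0.1254 -0.1198 -0.1142] z [0.1556 0.1594 0.1611]
floor 1614 x [0.51   0.5561 0.5983] y [-0.1078 -0.0992 -0.0903] z [0.0182 0.0195 0.0208]
short cover 13540 x [0.4404 0.5111 0.5667] y [-0.2843 -0.2471 -0.2053] z [0.0505 0.0673 0.08  ]
long cover 9178 x [0.5261 0.5704 0.6078] y [-0.0793 -0.0462 -0.0179] z [0.0501 0.073  0.0928]
catchL 277 x [0.4889 0.5042 0.5181] y [-0.1753 -0.1715 -0.1678] z [0.0457 0.0485 0.0511]
short ang 0.36475857012031027 z=.047 at y -0.1983084607409438
long ang 2.5245257481062193 -0.08298693695702788
```

Scaled: 0.128 m / 0.5 = 0.256, -0.02 m / 0.5 = -0.04.

>>> pendant --ticks '[[[0, 0.002, 0.1, 0, 0], [0, 0.002, 0.19, 0, 0], [0, 0.002, 0.24, 0, 0], [0, 0.002, 0.256, 0, 0], [0, 0.002, 0.256, 0, 0], [0, 0.002, 0.256, 0, 0.022], [0, 0.002, 0.256, 0, 0.022], [0, 0.002, 0.18, 0, 0.022], [0, 0.002, 0.08, 0, 0.022], [0, 0.002, -0.04, 0, 0.022]]]'

```text
time_s: 19.0
eef_pos: [0.5404, 0.0191, 0.1755]
tcp_rot: [0.991, 0.131, -0.0, -0.0]
ft_force: [0.8, 0.7, 0.0]
width: 0.0222
finger_force: 0.0
```

Run:
```python
from h import *
i=eyes.camera_info('wrist');p,d=eyes.capture('wrist');W=cloud('wrist',d,i);save('w8',p)
c,s=np.cos(A0),np.sin(A0)
for o in finder.trace('brush','wrist'):
    q=W[o['mask']];X=c*q[:,0]+s*q[:,1];Y=-s*q[:,0]+c*q[:,1];print(round(o['score'],2),o['point'],np.nanpercentile(X,[1,99]),np.nanpercentile(Y,[1,99]),np.nanpercentile(q[:,2],[1,50,99]))
print(env.sense()['ft_force'])
to(*cad(.503,.02),.16,None)
```

```text
0.89 [37.6, 231.2] [0.42806167 0.46323924] [0.05520719 0.20514513] [-0.00115907  0.01008489  0.01266093]
0.72 [254.0, 221.3] [0.41495267 0.59569982] [-0.1335885  -0.10592539] [0.01950368 0.03034309 0.03261485]
[ 1.11803072 -0.20592305  1.12562004]
from [0.5462 0.0182 0.1829] fy -75.0 q6 1.12 delta [-0.0296 -0.144   0.0215] turn 0.000 alt 0.000 t 19.1
```

Brush is lying flat in the bay (top z ≈ 0.033). Now press the short cover shut.

Scaled: -0.36 rad / 3.1416 = -0.1146.

```bash
python3 -c "
from h import *
to(*cad(.503,-.277),.11,15)"
```

```text
from [0.5462 0.0182 0.1829] fy -75.0 q6 1.12 delta [-0.0303  0.1527  0.0735] turn -1.571 alt 1.571 t 19.1
```

>>> pendant --ticks '[[[0, 0, 0, -0.0573, 0], [0, 0, 0, -0.1146, 0], [0, 0, 0, -0.1719, 0], [0, 0, 0, -0.2292, 0], [0, 0, 0, -0.2865, 0], [0, 0, 0, -0.3438, 0], [0, 0, 0, -0.4011, 0], [0, 0, 0, -0.4584, 0], [0, 0, 0, -0.5001, 0], [0, 0, 0, -0.5001, 0]]]'

```text
time_s: 20.35
eef_pos: [0.541, 0.019, 0.174]
tcp_rot: [0.609, 0.793, 0.0, 0.0]
ft_force: [0.2, 0.4, 0.2]
width: 0.0004
finger_force: 0.0
```

```bash
python3 -c "
from h import *
to(*cad(.503,-.277),.11,15)"
```

```text
from [0.541 0.019 0.174] fy 14.9 q6 -0.45 delta [-0.1554 -0.0243  0.064 ] turn -0.001 alt 3.140 t 20.35
```

Scaled: -0.155 m / 0.5 = -0.31, -0.11 m / 0.5 = -0.22.

>>> pendant --ticks '[[[-0.11, -0.02, 0, 0, 0], [-0.22, -0.04, 0, 0, 0], [-0.31, -0.048, 0.04, 0, 0], [-0.31, -0.048, 0.128, 0, 0], [-0.31, -0.048, 0.18, 0, 0], [-0.31, -0.048, 0.214, 0, 0], [-0.31, -0.048, 0.232, 0, 0]]]' --force 10

```text
time_s: 21.22
eef_pos: [0.5579, -0.1367, 0.0576]
tcp_rot: [0.609, 0.793, -0.0, -0.0]
ft_force: [-3.8, 1.0, 17.0]
width: 0.0007
finger_force: 9.7
```

>>> pendant --ticks '[[[0, 0, 0.006, 0, 0], [0, 0, 0.006, 0, 0]]]'

```text
time_s: 21.48
eef_pos: [0.5582, -0.1368, 0.0571]
tcp_rot: [0.609, 0.793, -0.0, -0.0]
ft_force: [-6.5, 1.8, 9.3]
width: 0.0002
finger_force: 4.6
```

>>> pendant --ticks '[[[0, 0, 0.006, 0, 0], [0, 0, 0.006, 0, 0]]]'

```text
time_s: 21.72
eef_pos: [0.5586, -0.1371, 0.0534]
tcp_rot: [0.609, 0.793, -0.0, 0.001]
ft_force: [-1.8, -0.8, 2.6]
width: 0.0004
finger_force: 1.3
```

>>> pendant --ticks '[[[0, 0, 0.006, 0, 0], [0, 0, 0.006, 0, 0]]]'

```text
time_s: 21.98
eef_pos: [0.5588, -0.137, 0.0494]
tcp_rot: [0.609, 0.793, 0.0, 0.001]
ft_force: [-0.0, -0.9, 1.9]
width: 0.0003
finger_force: 0.6
```

Scaled: 0.003 m / 0.5 = 0.006.

>>> pendant --ticks '[[[0, 0, 0.006, 0, 0], [0, 0, 0.006, 0, 0]]]'

```text
time_s: 22.22
eef_pos: [0.559, -0.1371, 0.0488]
tcp_rot: [0.609, 0.793, 0.0, 0.0]
ft_force: [-6.0, 2.5, 17.5]
width: 0.0002
finger_force: 8.9
```

>>> pendant --ticks '[[[0, 0, 0.006, 0, 0], [0, 0, 0.006, 0, 0]]]'

```text
time_s: 22.48
eef_pos: [0.5592, -0.1371, 0.0482]
tcp_rot: [0.608, 0.794, 0.0, 0.0]
ft_force: [-14.2, 5.6, 33.8]
width: 0.0007
finger_force: 17.0
```

Run:
```python
from h import *
p,d=eyes.capture('scene');W=cloud('scene',d);c,s=np.cos(A0),np.sin(A0)
P=W.reshape(-1,3);X=c*P[:,0]+s*P[:,1];Y=-s*P[:,0]+c*P[:,1]
k=(X>.44)&(X<.47)&(Y<-.2)&(Y>-.3);
for y in np.arange(-.205,-.3,-.01):
    q=k&(abs(Y-y)<.005);print(round(y,3),q.sum(),np.nanmedian(P[q,2]).round(4))
```

```text
-0.205 42 0.0379
-0.215 17 0.0483
-0.225 17 0.0476
-0.235 15 0.0481
-0.245 44 0.1511
-0.255 115 0.1771
-0.265 63 0.2288
-0.275 53 0.2586
-0.285 44 0.1837
-0.295 25 0.1755
```

Short cover reads flat at 0.048 and stiff. Retreat, check, and move behind the long cover.

Scaled: 0.3 m / 0.5 = 0.6, 0.16 m / 0.5 = 0.32.

>>> pendant --ticks '[[[0, 0, -0.1, 0, 0], [0.08, 0, -0.2, 0, 0], [0.2, -0.002, -0.22, 0, 0], [0.32, -0.002, -0.22, 0, 0], [0.44, -0.002, -0.22, 0, 0], [0.56, -0.002, -0.22, 0, 0], [0.6, -0.002, -0.22, 0, 0], [0.6, -0.002, -0.14, 0, 0], [0.6, -0.002, -0.1, 0, 0], [0.6, -0.002, -0.1, 0, 0]]]'

```text
time_s: 23.78
eef_pos: [0.4777, 0.1526, 0.0912]
tcp_rot: [0.609, 0.793, -0.001, -0.002]
ft_force: [0.2, 0.4, 1.3]
width: 0.0005
finger_force: 0.0
```

Run:
```python
from h import *
s=env.sense();e=s['eef_pos'];c,sn=np.cos(A0),np.sin(A0);print('tcp x,y',c*e[0]+sn*e[1],-sn*e[0]+c*e[1],e[2],s['ft_force'].round(1))
p,d=eyes.capture('top');W=cloud('top',d);save('t3',p,(190,130,310,240),5)
P=W.reshape(-1,3);X=c*P[:,0]+sn*P[:,1];Y=-sn*P[:,0]+c*P[:,1]
k=(X>.45)&(X<.56)
for y in np.arange(-.21,-.31,-.01):
    q=k&(abs(Y-y)<.005);print(round(y,3),q.sum(),np.nanmedian(P[q,2]).round(4))
```

```text
tcp x,y 0.5008894921679755 0.023806314845769075 0.09123816917785414 [0.2 0.4 1.3]
-0.21 81 0.0499
-0.22 82 0.051
-0.23 81 0.0506
-0.24 80 0.0509
-0.25 81 0.0505
-0.26 80 0.0512
-0.27 79 0.0507
-0.28 81 0.0501
-0.29 48 0.0497
-0.3 61 0.0092
```

View pics/t3.png

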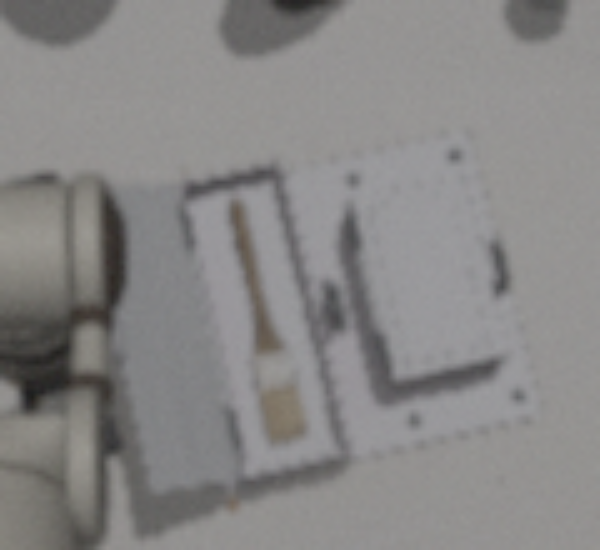

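Short cover lies level and stays shut; brush lies in its bay. Now lead the long cover over.

Scaled: -0.174 m / 0.5 = -0.348, -0.163 m / 0.5 = -0.326.

>>> pendant --ticks '[[[-0.05, 0.004, 0.002, 0, 0], [-0.088, 0.004, -0.034, 0, 0], [-0.136, 0.004, -0.058, 0, 0], [-0.194, 0.004, -0.068, 0, 0], [-0.246, 0.004, -0.048, 0, 0], [-0.284, 0.004, -0.024, 0, 0], [-0.312, 0.004, 0.006, 0, 0], [-0.326, 0.004, 0.032, 0, 0], [-0.34, 0.004, 0.052, 0, 0], [-0.348, 0.004, 0.062, 0, 0]]]'

```text
time_s: 25.08
eef_pos: [0.5257, -0.0146, 0.0611]
tcp_rot: [0.609, 0.794, -0.0, -0.001]
ft_force: [0.4, 0.6, 0.3]
width: 0.0004
finger_force: 0.1
```

>>> pendant --ticks '[[[0, 0, 0.006, 0, 0], [0, 0, 0.006, 0, 0]]]'

```text
time_s: 25.32
eef_pos: [0.5263, -0.0146, 0.059]
tcp_rot: [0.609, 0.794, -0.0, -0.0]
ft_force: [0.3, -0.7, 0.1]
width: 0.0003
finger_force: 0.0
```

>>> pendant --ticks '[[[0, 0, 0.006, 0, 0], [0, 0, 0.006, 0, 0]]]'

```text
time_s: 25.58
eef_pos: [0.5269, -0.0147, 0.0579]
tcp_rot: [0.608, 0.794, 0.0, 0.0]
ft_force: [-4.8, 1.5, 10.5]
width: 0.0002
finger_force: 5.4
```

>>> pendant --ticks '[[[0, 0, 0.006, 0, 0], [0, 0, 0.006, 0, 0]]]'

```text
time_s: 25.82
eef_pos: [0.5269, -0.0151, 0.0544]
tcp_rot: [0.608, 0.794, -0.0, 0.001]
ft_force: [-1.3, -0.6, 3.4]
width: 0.0004
finger_force: 2.1
```

Scaled: 0.004 m / 0.5 = 0.008.

>>> pendant --ticks '[[[0, 0, 0.008, 0, 0], [0, 0, 0.008, 0, 0]]]'

```text
time_s: 26.08
eef_pos: [0.5269, -0.0149, 0.0494]
tcp_rot: [0.609, 0.793, 0.0, 0.001]
ft_force: [0.6, -0.9, 0.4]
width: 0.0004
finger_force: 0.8
```

>>> pendant --ticks '[[[0, 0, 0.006, 0, 0], [0, 0, 0.006, 0, 0]]]'

```text
time_s: 26.32
eef_pos: [0.527, -0.015, 0.0489]
tcp_rot: [0.608, 0.794, -0.0, 0.0]
ft_force: [-8.7, 0.3, 22.0]
width: 0.0004
finger_force: 10.9
```

>>> pendant --ticks '[[[0, 0, 0.004, 0, 0], [0, 0, 0.004, 0, 0]]]'

```text
time_s: 26.58
eef_pos: [0.5272, -0.015, 0.0486]
tcp_rot: [0.608, 0.794, -0.0, -0.0]
ft_force: [-14.1, 2.8, 34.1]
width: 0.0003
finger_force: 17.2
```

Same signature: click, then a hard stop. Retreat and check.

Scaled: -0.22 m / 0.5 = -0.44, -0.2 m / 0.5 = -0.4.

>>> pendant --ticks '[[[0, 0, -0.12, 0, 0], [0, 0, -0.24, 0, 0], [0, 0, -0.36, 0, 0], [-0.1, 0, -0.44, 0, 0], [-0.2, 0, -0.44, 0, 0], [-0.3, 0, -0.44, 0, 0], [-0.4, 0, -0.44, 0, 0], [-0.4, 0, -0.44, 0, 0], [-0.4, 0, -0.44, 0, 0]]]'

```text
time_s: 27.7
eef_pos: [0.5779, -0.2074, 0.2635]
tcp_rot: [0.609, 0.793, 0.0, -0.001]
ft_force: [-0.1, 0.0, -0.4]
width: 0.0007
finger_force: 0.0
```

Run:
```python
from h import *
print(env.sense()['ft_force'].round(1),env.sense()['time_s'])
c,sn=np.cos(A0),np.sin(A0)
for cam in('top','scene'):
  p,d=eyes.capture(cam);W=cloud(cam,d)
  P=W.reshape(-1,3);X=c*P[:,0]+sn*P[:,1];Y=-sn*P[:,0]+c*P[:,1]
  for n,ys,k in(('short',np.arange(-.21,-.3,-.016),(X>.45)&(X<.56)),('long',np.arange(-.09,-.166,-.014),(X>.41)&(X<.6))):
    print(cam,n,[(round(y,3),np.nanmedian(P[k&(abs(Y-y)<.006),2]).round(4)) for y in ys])
  for t in('short_jar','shaker','timer','tall_jar'):
    for o in finder.trace(t,cam)[:1]: print(t,round(o['score'],2),np.nanmedian(W[o['mask']],0).round(3))
save('f',p,(80,80,400,370),2)
```

```text
[-0.1  0.  -0.4] 27.7
top short [(np.float64(-0.21), np.float64(0.0506)), (np.float64(-0.226), np.float64(0.0541)), (np.float64(-0.242), np.float64(0.0567)), (np.float64(-0.258), np.float64(0.5986)), (np.float64(-0.274), np.float64(0.5992)), (np.float64(-0.29), np.float64(0.6059))]
top long [(np.float64(-0.09), np.float64(0.0499)), (np.float64(-0.104), np.float64(0.0505)), (np.float64(-0.118), np.float64(0.0501)), (np.float64(-0.132), np.float64(0.0508)), (np.float64(-0.146), np.float64(0.051)), (np.float64(-0.16), np.float64(0.0494))]
short_jar 0.68 [0.609 0.436 0.093]
shaker 0.71 [0.444 0.484 0.087]
timer 0.72 [ 0.561 -0.447  0.046]
tall_jar 0.5 [ 0.435 -0.307  0.102]
scene short [(np.float64(-0.21), np.float64(0.0483)), (np.float64(-0.226), np.float64(0.0511)), (np.float64(-0.242), np.float64(0.0499)), (np.float64(-0.258), np.float64(0.0489)), (np.float64(-0.274), np.float64(0.0492)), (np.float64(-0.29), np.float64(0.5685))]
scene long [(np.float64(-0.09), np.float64(0.0471)), (np.float64(-0.104), np.float64(0.0482)), (np.float64(-0.118), np.float64(0.0484)), (np.float64(-0.132), np.float64(0.0485)), (np.float64(-0.146), np.float64(0.0479)), (np.float64(-0.16), np.float64(0.0462))]
short_jar 0.96 [0.595 0.456 0.064]
shaker 0.98 [0.431 0.507 0.079]
timer 0.84 [ 0.552 -0.434  0.035]
tall_jar 0.64 [ 0.431 -0.301  0.061]
```

View pics/f.png

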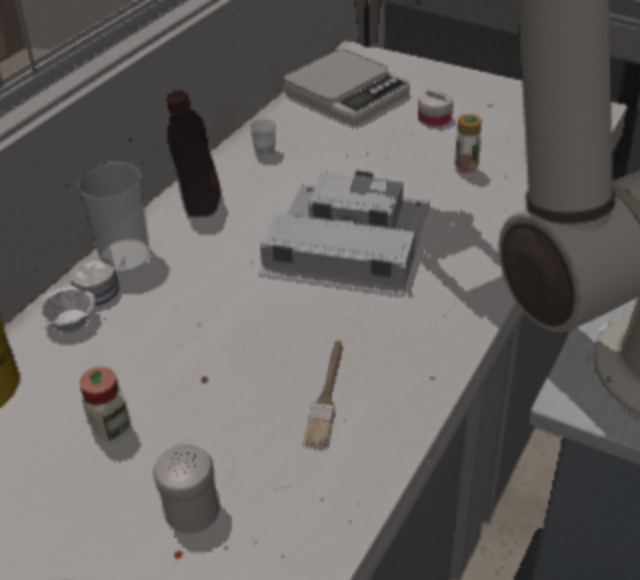

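Both covers, around (340,250) and (357,200), lie flat and shut. The bystanders stand where they were, and the look-alike brush is untouched.

```bash
python3 -c "
from cell import env
print(env.sign_off())"
```

```text
the job is handed in; nothing more can be done
None
```

The job is handed in at about 28 s of the 72 s: the brush is in the long bay and the cutter in the short bay, and both covers clicked past their catches and measured level (about 50 mm high) after release; I put the cutter in before the brush, and the jars, timer and shaker have not moved.

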